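# Fold the propped drip board down flat

## Robot

A 6-joint arm with a two-finger parallel gripper is mounted at the origin on the work surface. World frame = base frame: x ahead of the robot, y to its left, z up, the work surface at z = 0. Lengths are in mm, angles in rad, forces in N, time in s.
With the tool pointing down it reaches from about 275 to 1000 mm from the base axis. Payload 8.4 kg.
Tool frame: the origin (TCP) lies between the finger pads; the fingertips stand 22 mm ahead of it and the grasp point (between the pads) lies 3 mm ahead of it (r.nose_length is the z of the fingertips in the tool frame, in mm); z points along the fingers, y is the line along which they close (so a half turn about z gives the same grasp; the last joint's range is limited). The gripper opens to 85 mm and grips with 20 to 120 N. Pads are 22 mm wide; open, the fingers measure 114 mm over their backs; the gripper's body (76 mm by 85 mm) begins 54 mm behind the grasp point. The pads swing forward as they close: fully open they stand 13 mm farther back than shut.
Start: joints at [1.249, 0.353, 1.633, -0, 1.155, -0.002], TCP at [196.484, 593.314, 215.981] pointing down, gripper open.
Joint ranges: [-2.63, 2.63], [-0.92, 2.1], [0.06, 2.66], [-1.3, 4.44], [0, 2.69], [-3.02, 3.02]. Speed limits (rad/s): [2.22, 2.22, 2.79, 3.14, 3.14, 3.14].

## Interface

Orientations are given as [roll, pitch, yaw] about the fixed x, y, z axes, in that order (R = Rz(yaw) Ry(pitch) Rx(roll)).
In Python, from rig import r, imaging, order, probe_bus gives the robot as it stands (r), with the cameras (imaging), the job (order) and the readings (probe_bus).
- The arm moves only by the shell command python3 steer.py 'ROWS' [FORCE]. ROWS is rows parted by semicolons, their numbers by spaces, 1 to 5 of them, each of 7 numbers: a rotation vector rx, ry, rz in rad, then dx, dy, dz in mm, then the opening from 0.0 (shut) to 1.0 (fully open); each row shifts and turns the commanded pose from where the row before left it, along the tool's axes as they then stand; what a row does not reach is not made up. A row lasts 1/12 s, in which the tool goes at most 41.7 mm and 0.125 rad, less where a joint would pass 70% of its speed; a pose out of reach is approached as far as the arm can. The fingers move at their own pace and stop on an object; FORCE is the grip in N (left out, the last holds). Time passes only in rows, so rows that do not move let the fingers close. It prints the time, the measured TCP pose, the force, the opening and the grip force at its end.
- probe_bus.sense(): the state, without advancing time (a new reading comes with each control period).
- imaging.grab_frame(name): name is "side" or "top"; returns the picture (400x640x3 uint8, red, green, blue); there is no depth.
- imaging.camera_params(name): a dict with "fx", "fy", "cx", "cy" (pixels), "rvec" (rotation vector, rad) and "tvec" (3), from world to camera coordinates, as OpenCV has them. Camera axes: x right, y down, z forward; pixel columns grow to the right and rows downward; lengths in mm; the calibration is good to about 2 mm. A picture is of the moment at which its call begins. camera_params takes no time and is no camera call.
- order.sign_off(): hands the job in; it is judged then, once.
The state is a dict: "clock": time; "qpos": joint angles; "qvel": joint speeds; "joint_efforts": joint torques, N m; "eef_pos": TCP position; "tcp_rot": TCP orientation; "contact_force": force on the tool from outside, world axes, zero at the start; "wrist_torque": the same for the moment, N m; "opening": opening from 0.0 (shut) to 1.0 (fully open); "grasp_force": force on a finger pad.
Only numpy, scipy, OpenCV 4.12 (cv2) and the standard library are available. Lean on these libraries where they do the work, as an engineer would, in place of code of your own. Each camera call takes 0.05 s, during which the arm holds its last target. There are 200 camera calls.

## Task

The slatted drip board is standing propped on its ratchet; fold it away. Lift it by its front tongue up through the remaining notches and past the top one until the pawl tips back out of the teeth, lower it gently without letting it drop, then press the front down until it snaps fully home flat on its box and the pawl has tipped in against the disc again. Let go, and leave the other things on the table where they are.

Things in the scene. Friction and masses are not known exactly. Their poses are not given: they have to be found in the camera images.
- unit: Open wooden drip box fixed to the table, 200 x 190 x 95 mm high, carrying the hinged drip board. Origin on the table; x axis from the front (tongue end, robot side) to the hinge, y along the hinge, z up. The box spans x -85 to 115, y -95 to 95 mm. Outside its +y wall (y 95 to 128) is the ratchet: aluminium disc 120 mm across centred on the hinge axis, top 165 mm up, and a steel pawl.
- hinge (a point): Middle of the board's hinge axis, fixed: x 100, y 0, z 105 mm in the unit's frame. The axis is parallel to the unit's y.
- tongue (a point): Grip point: middle of the wooden tongue on the board's front edge, 225 mm from the hinge axis. Tongue 34 mm wide (along the hinge), 18 mm thick, from 190 to 260 mm off the axis, clear of the board (190 mm wide, 12 mm thick). z is the board's normal. Flat: 105 mm above the table, nothing below it; at 1.1 rad 305 mm up. Pinch across its width from above; it may turn between the pads.
- board (a joint): Board angle, rad: 0 flat on the box (home), grows as the tongue rises, stop at 1.20. About 0.4 kg, 1.7 N at the tongue. Notches at 0.30, 0.57, 0.84 (starts in the first or second; cannot be pushed down). Tips the pawl back by 1.05; lift to 1.12 to be sure; then it falls if let go. Coming down it stops at 0.07 on a spring catch; some 10 N (at most 15) down on the tongue snaps it to 0, held.
- pawl (a joint): Lean, rad, of the pawl: 60 mm steel bar with a round weight near its top, pivoted at its foot beside the box. 0.28 to 0.48 armed (leaning to the hinge, against the disc), 0 upright, -0.26 tipped back out of the teeth (leaning to the front). Stays on the side it was tipped to. A long tooth of the disc tips it back at the top; a pin on the disc tips it in again as the board comes home.
- cup: Hard grey plastic cup, 80 mm across, 95 mm high, standing beside the unit; origin at the middle of its underside. Bystander.
- soapdish: White dish with a bar of soap, 110 by 75 by 30 mm, beside the unit; origin at the middle of its underside. Bystander.
- lid: Aluminium lid lying flat, 160 mm across, 39 mm high with its knob; origin at the middle of its underside. Bystander.
- basin: Blue enamel basin, 250 mm across, 85 mm high; origin at the middle of its underside. Bystander.
- stick: Thick wooden stirring stick lying down, 260 by 26 by 24 mm; origin at the middle of its underside. Bystander.
- dispenser: White plastic push dispenser standing upright, 72 mm across, 190 mm high; origin at the middle of its underside. Bystander.
- jar: Green glass jar with an aluminium cap, 76 mm across, 100 mm high; origin at the middle of its underside. Bystander.
- brush: Hand brush with a wooden handle lying flat, 200 mm long, 42 mm wide, 20 mm high; origin at the middle of its underside. Bystander.

How it is judged (in metres and radians):
On the way, in this order (a step that is already met when the one before it is completed fails the run):
1. the board has been lifted past its top notch and the pawl has tipped back out of the teeth (value of joint board above 0.9 rad and value of joint pawl below -0.15 rad), for 0.1 s.
2. the board has been pressed fully home and the pawl has tipped in against the disc again (value of joint board below 0.025 rad and value of joint pawl above 0.2 rad), for 0.2 s.
At the end, for the whole second after the job is handed in: The board lies flat and still on its box (within 0.025 rad, 6 mm at the tongue), the pawl leans in against the disc (more than 0.2 rad), and no other thing has been shifted by more than 30 mm (all of step 2 and velocity of joint board between -0.05 and 0.05 rad/s); the robot touches nothing.
It fails at once if the board is dropped: it comes down onto its catch faster than 1.5 rad/s (value of joint board between 0.1 and 0.25 rad and velocity of joint board below -1.5 rad/s).
It fails at once if one of the other things on the table is shifted by more than 30 mm (distance of any of cup, soapdish, lid, basin, stick, dispenser, jar, brush from where it was at the start of the episode above 0.03 m).
It also fails if it takes over 51 s, if anything falls off the work surface, if the arm or the gripper's body presses on something with over 40 N, if the wrist force passes 120 N, or if a joint passes its speed limit or range.

## Working session

There is one attempt and no reset: what is moved stays moved. The work goes in short steps, Python scripts to look and compute and a shell command to move; the robot and the scene stay as the last step left them, time stands still between calls to the robot, and variables do not carry over. Pictures are saved under pics/ and viewed, at most 10 in all, crops included, and the job is handed in when it is done.

```bash
ls; mkdir -p pics
python3 - <<'E'
from rig import r, imaging, order, probe_bus
import cv2
for n in("side","top"):
    cv2.imwrite(f"pics/{n}0.png",imaging.grab_frame(n)[:,:,::-1]); print(imaging.camera_params(n))
s=probe_bus.sense();print(s)
E
```

```text
pics
rig.py
steer.py
{'fx': 490.9763299919944, 'fy': 490.9763299919944, 'cx': 318.8044359354169, 'cy': 199.88632390067733, 'rvec': array([ 2.0716551 , -0.57863477,  0.30328132]), 'tvec': array([-483.02785529,  225.61154901, 1336.21318243])}
{'fx': 441.9306821851767, 'fy': 441.9306821851767, 'cx': 316.023938165186, 'cy': 200.1135994408677, 'rvec': array([ 2.1504443 , -2.17511828,  0.13849619]), 'tvec': array([  -3.87508694,  567.38771976, 1648.22738778])}
{'clock': 0.1, 'qpos': array([ 1.24861500e+00,  3.53571129e-01,  1.63405874e+00, -1.28414471e-05,
        1.15522430e+00, -2.39657644e-03]), 'qvel': array([ 0.00070767, -0.00123425, -0.0020624 ,  0.00059848, -0.00024327,
       -0.00073974]), 'joint_efforts': array([-1.24729202e-03, -6.06352901e+01, -3.42818177e+01, -1.20009304e-04,
        3.86821164e-03, -5.52002177e-05]), 'eef_pos': array([196.33460645, 592.883165  , 215.34206083]), 'tcp_rot': array([-3.14033111e+00,  8.71855172e-06,  2.82181310e+00]), 'contact_force': array([-0.12452528,  0.15473033, -0.35896545]), 'wrist_torque': array([ 0.03776354,  0.0185951 , -0.03071087]), 'grasp_force': 0.0, 'opening': 0.998311686336311}
```

View pics/side0.png

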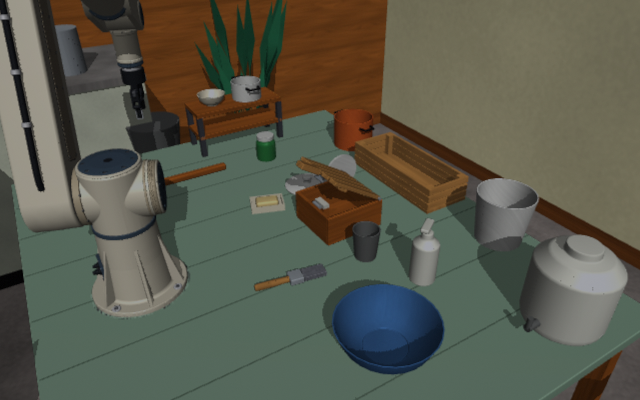

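View pics/top0.png

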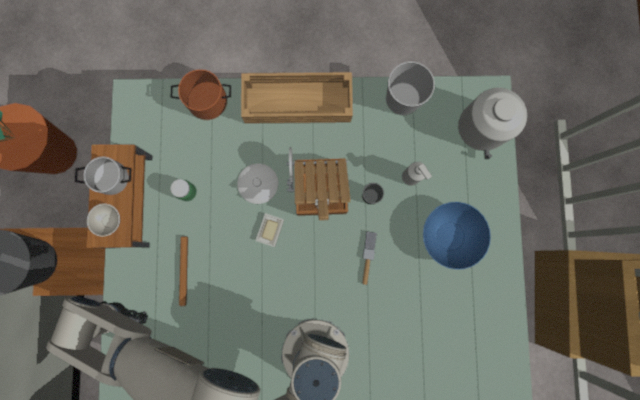

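The side view shows the box at about (340,205) with its board propped up. The top view has the box at about (322,187), the tongue near (323,210) and the disc at (291,168). I'll enlarge both views.

Run:
```python
import cv2,numpy as np
a=cv2.imread("pics/top0.png")[145:230,270:370];b=cv2.imread("pics/side0.png")[145:245,275:390]
a=cv2.resize(a,(400,340),interpolation=cv2.INTER_CUBIC);b=cv2.resize(b,(391,340),interpolation=cv2.INTER_CUBIC)
cv2.imwrite("pics/crop0.png",np.hstack([a,b]))
```

```text
(no output)
```

View pics/crop0.png

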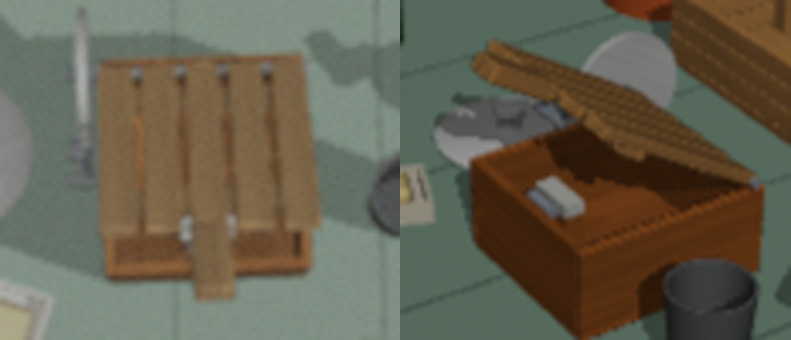

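```bash
cat > h.py <<'E'
from rig import r, imaging, order, probe_bus
import cv2,numpy as np
from scipy.spatial.transform import Rotation as R
def P(n):
    c=imaging.camera_params(n);M=cv2.Rodrigues(c["rvec"])[0];return c,M,-M.T@c["tvec"]
def ray(n,u,v):
    c,M,o=P(n);return o,M.T@np.array([(u-c["cx"])/c["fx"],(v-c["cy"])/c["fy"],1])
def cast(n,u,v,z):
    o,d=ray(n,u,v);return o+d*(z-o[2])/d[2]
def proj(n,p):
    c,M,o=P(n);q=M@p+c["tvec"];return np.array([c["fx"]*q[0]/q[2]+c["cx"],c["fy"]*q[1]/q[2]+c["cy"]])
def tri(a,b):
    (o,d),(p,e)=ray("top",*a),ray("side",*b);k=np.linalg.lstsq(np.c_[d,-e],p-o,rcond=None)[0]
    x,y=o+d*k[0],p+e*k[1];return (x+y)/2,np.linalg.norm(x-y)
E
python3 - <<'E'
from h import *
t=lambda x,y:(270+x/4-.4,145+y/4-.4)
s=lambda x,y:(275+(x-400)/3.4-.35,145+y/3.4-.35)
FL,FR=[cast("top",*t(*p),95) for p in((107,277),(311,270))]
sFL,sFR=[cast("side",*s(*p),95) for p in((472,160),(582,245))]
print(FL,FR,np.linalg.norm(FL-FR));print(sFL,sFR,np.linalg.norm(sFL-sFR))
BL,BR=[cast("top",*t(*p),108) for p in((99,62),(303,55))];print(BL,BR)
print("tip",tri(t(215,298),s(483,55)))
# unit frame
yv=((FL-FR)/np.linalg.norm(FL-FR)+(sFL-sFR)/np.linalg.norm(sFL-sFR)+(BL-BR)/np.linalg.norm(BL-BR));yv[2]=0;yv/=np.linalg.norm(yv)
xv=np.cross(yv,[0,0,1]);fm=(FL+FR+sFL+sFR)/4;fm[2]=0
O=fm+85*xv;print("O",O,"yaw",np.arctan2(xv[1],xv[0]))
for th in(.3,.57,.84):
    for L in(225,260):
        p=O+(100-L*np.cos(th))*xv+[0,0,105+L*np.sin(th)];print(th,L,p.round(1),proj("top",p).round(1),proj("side",p).round(1))
print("observed tip",t(215,298),s(483,55))
E
```

```text
[510.19633862  62.63041467  95.        ] [ 514.53027278 -123.91877964   95.        ] 186.59953076687668
[513.69888113  57.0257846   95.        ] [ 526.80480347 -115.30253309   95.        ] 172.82596529103503
[707.49101965  68.22147765 108.        ] [ 712.10947057 -119.56355669  108.        ]
tip (array([479.3856645 , -32.75767336, 254.15379624]), np.float64(4.057441108668101))
O [601.23530515 -26.38692645   0.        ] yaw 0.041239357709900885
0.3 225 [486.4 -31.1 171.5] [322.5 218.4] [301.1 185.3]
0.3 260 [453.  -32.5 181.8] [323.1 227.8] [291.1 185.5]
0.57 225 [511.9 -30.1 226.4] [322.5 209.6] [308.1 166.3]
0.57 260 [482.4 -31.3 245.3] [323.1 217.8] [299.1 163.2]
0.84 225 [551.1 -28.5 272.5] [322.1 196.2] [319.4 148.4]
0.84 260 [527.8 -29.4 298.6] [322.7 202.4] [312.3 142.1]
observed tip (323.35, 219.1) (299.06176470588235, 160.8264705882353)
```

The second notch (0.57) fits both views. That puts the tongue's grip point at about (508,-31,226), with the hinge at about (697,-26,105) and the unit's yaw at about 0.024. Next I raise the tool, turn it and head over.

```bash
python3 steer.py '0 0 -0.115 0 0 -37 1; 0 0 -0.115 0 0 -37 1; 0 0 -0.115 0 0 -37 1; 0 0 0 -16.5 -35 0 1; 0 0 0 -16.5 -35 0 1' 40
python3 steer.py '0 0 0 -16.5 -35 0 1; 0 0 0 -16.5 -35 0 1; 0 0 0 -16.5 -35 0 1; 0 0 0 -16.5 -35 0 1; 0 0 0 -16.5 -35 0 1'
```

```text
clock: 0.52
eef_pos: [231.4, 525.4, 329.1]
tcp_rot: [3.138, 0.002, -3.113]
contact_force: [0.9, -0.4, -0.1]
opening: 1.001
grasp_force: 0.0
clock: 0.93
eef_pos: [318.3, 349.4, 326.8]
tcp_rot: [-3.141, -0.0, -3.116]
contact_force: [0.8, 0.3, -0.2]
opening: 1.002
grasp_force: 0.0
```

```bash
python3 steer.py '0 0 0 -18 -35 0 1; 0 0 0 -18 -35 0 1; 0 0 0 -18 -35 0 1; 0 0 0 -18 -35 0 1; 0 0 0 -18 -35 0 1'
python3 steer.py '0 0 0 -18 -35 0 1; 0 0 0 -18 -35 0 1; 0 0 0 -18 -35 0 1; 0 0 0 -18 -35 0 1; 0 0 0 -18 -35 0 1'
python3 steer.py '0 0 0 0 0 0 1; 0 0 0 0 0 0 1'
```

```text
clock: 1.35
eef_pos: [412.8, 176.7, 326.9]
tcp_rot: [-3.142, 0.0, -3.116]
contact_force: [1.2, 0.9, 0.5]
opening: 0.999
grasp_force: 0.0
clock: 1.77
eef_pos: [507.2, 3.9, 326.9]
tcp_rot: [3.141, -0.0, -3.117]
contact_force: [0.2, 0.6, 0.4]
opening: 0.998
grasp_force: 0.0
clock: 1.93
eef_pos: [507.2, 4.2, 326.4]
tcp_rot: [3.142, -0.001, -3.12]
contact_force: [-1.2, -0.1, -0.6]
opening: 1.002
grasp_force: 0.0
```

```bash
python3 steer.py '0 0 0 0 -35 0 1; 0 0 0 0 0 20 1; 0 0 0 0 0 20 1; 0 0 0 0 0 20 1; 0 0 0 0 0 20 1'
python3 steer.py '0 0 0 0 0 20 1; 0 0 0 0 0 0 1'
python3 - <<'E'
from h import *
a=cv2.resize(imaging.grab_frame("top")[145:230,270:370,::-1],(400,340),interpolation=cv2.INTER_CUBIC)
b=cv2.resize(imaging.grab_frame("side")[145:245,275:390,::-1],(391,340),interpolation=cv2.INTER_CUBIC)
cv2.imwrite("pics/c1.png",np.hstack([a,b]))
E
```

```text
clock: 2.35
eef_pos: [507.0, -27.9, 246.1]
tcp_rot: [3.141, -0.0, -3.116]
contact_force: [-0.2, 0.0, 0.0]
opening: 1.003
grasp_force: 0.0
clock: 2.52
eef_pos: [504.8, -27.6, 223.4]
tcp_rot: [3.141, -0.006, -3.115]
contact_force: [-0.3, -0.2, -0.2]
opening: 1.0
grasp_force: 0.0
```

View pics/c1.png

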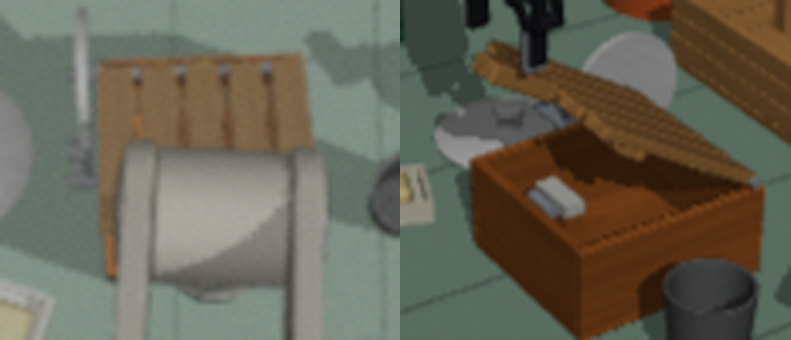

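The near finger (crop 535,60) sits right beside the tongue, as expected. Closing now.

```bash
python3 steer.py '0 0 0 0 -3 3 1; 0 0 0 0 0 0 0.3; 0 0 0 0 0 0 0.3; 0 0 0 0 0 0 0; 0 0 0 0 0 0 0' 50
python3 steer.py '0 0 0 0 0 0 0; 0 0 0 0 0 0 0;0 0 0 0 0 0 0;0 0 0 0 0 0 0'
```

```text
clock: 3.03
eef_pos: [508.1, -32.1, 224.6]
tcp_rot: [-3.142, 0.001, -3.117]
contact_force: [-0.2, -0.7, -0.1]
opening: 0.451
grasp_force: 0.0
clock: 3.37
eef_pos: [507.5, -30.8, 224.4]
tcp_rot: [3.139, -0.001, -3.117]
contact_force: [-2.7, 6.0, 2.6]
opening: 0.337
grasp_force: 49.0
```

```bash
python3 steer.py '0 0 0 -7 0 -10 0; 0 0 0 -7.5 0 -10 0; 0 0 0 -8 0 -9.5 0; 0 0 0 -8.5 0 -9 0; 0 0 0 -9 0 -8.5 0'
python3 steer.py '0 0 0 0 0 0 0; 0 0 0 0 0 0 0'
```

```text
clock: 3.78
eef_pos: [548.0, -29.7, 271.2]
tcp_rot: [3.139, -0.0, -3.117]
contact_force: [2.6, 6.1, -4.7]
opening: 0.328
grasp_force: 49.6
clock: 3.95
eef_pos: [548.2, -29.7, 271.3]
tcp_rot: [3.139, 0.0, -3.117]
contact_force: [-0.3, 6.0, -2.5]
opening: 0.328
grasp_force: 49.4
```

```bash
python3 steer.py '0 0 0 -8.5 0 -7.5 0; 0 0 0 -9 0 -7 0; 0 0 0 -9 0 -6.5 0; 0 0 0 -9 0 -6 0; 0 0 0 -9.5 0 -5.5 0'
python3 steer.py '0 0 0 -9.5 0 -5 0; 0 0 0 0 0 0 0; 0 0 0 0 0 0 0; 0 0 0 0 0 0 0'
python3 - <<'E'
from h import *
a=cv2.resize(imaging.grab_frame("top")[145:230,270:370,::-1],(400,340),interpolation=cv2.INTER_CUBIC)
b=cv2.resize(imaging.grab_frame("side")[125:225,285:400,::-1],(391,340),interpolation=cv2.INTER_CUBIC)
cv2.imwrite("pics/c2.png",np.hstack([a,b]))
E
```

```text
clock: 4.37
eef_pos: [593.0, -28.5, 303.1]
tcp_rot: [3.139, -0.001, -3.116]
contact_force: [2.1, 5.6, -6.1]
opening: 0.322
grasp_force: 49.6
clock: 4.7
eef_pos: [602.1, -28.3, 307.8]
tcp_rot: [3.139, -0.001, -3.116]
contact_force: [1.2, 5.4, -4.4]
opening: 0.318
grasp_force: 49.4
```

View pics/c2.png

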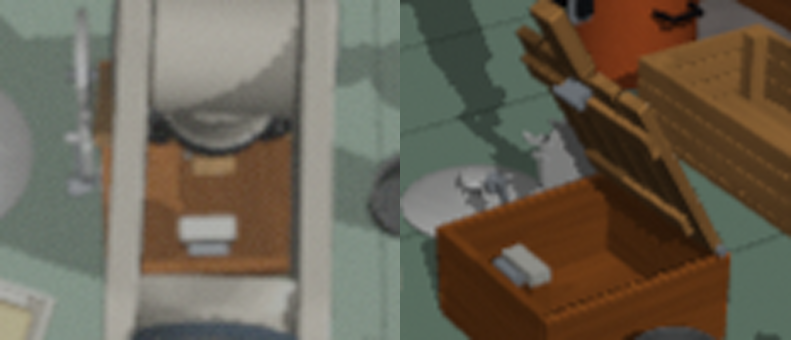

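The board is up at about 1.13. The pawl is at (80,187) in the top crop, so I'll compare it closely with the start.

Run:
```python
from h import *
t0,s0=cv2.imread("pics/top0.png"),cv2.imread("pics/side0.png")
t1,s1=imaging.grab_frame("top")[:,:,::-1],imaging.grab_frame("side")[:,:,::-1]
f=lambda im,x,y,w,h:cv2.resize(im[y:y+h,x:x+w],(395,295),interpolation=cv2.INTER_CUBIC)
cv2.imwrite("pics/c3.png",np.vstack([np.hstack([f(t,275,145,40,30+0) if 0 else f(t,270,150,60,45),f(s,280,150,80,60)]) for t,s in((t0,s0),(t1,s1))]))
```

```text
(no output)
```

View pics/c3.png

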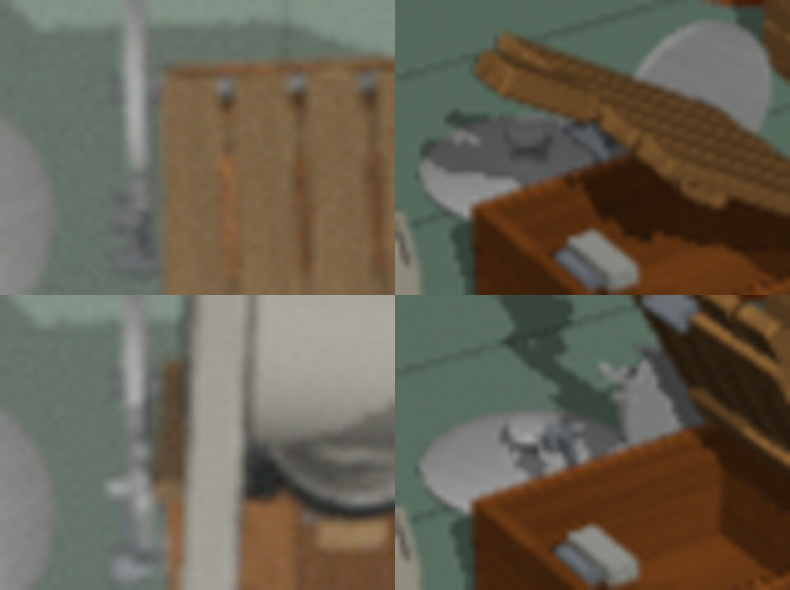

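In the bottom row the pawl's weight has moved forward about 25 mm, from (140,225) to (130,270) in the top crop. In the side crop it stands clear of the disc at (545,440). The pawl has tipped back, so I lower slowly along the arc.

```bash
python3 steer.py '0 0 0 10.7 0 5.6 0; 0 0 0 10.7 0 6 0; 0 0 0 10.2 0 6.7 0; 0 0 0 9.8 0 7.3 0; 0 0 0 9.3 0 7.8 0'
python3 steer.py '0 0 0 8.9 0 8.2 0; 0 0 0 8.4 0 8.7 0; 0 0 0 8 0 9.2 0; 0 0 0 7.4 0 9.6 0; 0 0 0 6.9 0 10 0'
python3 steer.py '0 0 0 0 0 0 0; 0 0 0 0 0 0 0'
```

```text
clock: 5.32
eef_pos: [551.3, -29.6, 274.3]
tcp_rot: [3.139, 0.0, -3.117]
contact_force: [3.1, 5.6, -6.0]
opening: 0.317
grasp_force: 54.4
clock: 5.73
eef_pos: [510.5, -30.7, 228.8]
tcp_rot: [3.139, -0.002, -3.117]
contact_force: [-2.9, 6.1, 1.3]
opening: 0.315
grasp_force: 59.9
clock: 5.9
eef_pos: [510.2, -30.7, 228.5]
tcp_rot: [3.139, -0.004, -3.117]
contact_force: [-4.1, 5.3, 1.4]
opening: 0.317
grasp_force: 60.2
```

```bash
python3 steer.py '0 0 0 6.3 0 10.4 0; 0 0 0 5.7 0 10.8 0; 0 0 0 5.1 0 11 0; 0 0 0 4.5 0 11.3 0; 0 0 0 3.8 0 11.5 0'
python3 steer.py '0 0 0 3.1 0 11.7 0; 0 0 0 2.5 0 11.8 0; 0 0 0 1.8 0 11.9 0; 0 0 0 0 0 0 0; 0 0 0 0 0 0 0'
```

```text
clock: 6.32
eef_pos: [481.3, -31.4, 172.8]
tcp_rot: [3.139, -0.01, -3.117]
contact_force: [-16.0, 6.7, 4.8]
opening: 0.316
grasp_force: 62.6
clock: 6.73
eef_pos: [474.9, -32.6, 137.0]
tcp_rot: [3.141, -0.008, -3.116]
contact_force: [0.7, -0.1, 0.8]
opening: 0.194
grasp_force: 0.0
```

The grip was lost, so I look.

Run:
```python
from h import *
t1,s1=imaging.grab_frame("top")[:,:,::-1],imaging.grab_frame("side")[:,:,::-1]
f=lambda im,x,y,w,h:cv2.resize(im[y:y+h,x:x+w],(395,395),interpolation=cv2.INTER_CUBIC)
cv2.imwrite("pics/c4.png",np.hstack([f(t1,270,145,90,90),f(s1,275,135,110,110)]))
print(probe_bus.sense()["opening"],probe_bus.sense()["contact_force"])
```

```text
0.014254430238661246 [0.76198347 0.19420965 0.71559255]
```

View pics/c4.png

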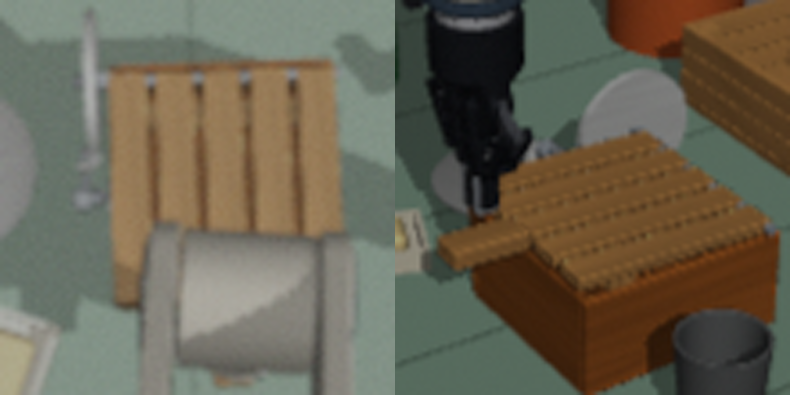

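The board is down, with the tongue end at about (455,260) in the side crop. The pawl is still tipped back, its weight at top crop (88,195). I check the angle by projection.

Run:
```python
from h import *
H=np.array([697.4,-26.2,105]);x=np.array([.9997,.024,0]);y=np.array([-.024,.9997,0])
for th in(0,.07,.12):
    e=-x*np.cos(th)+np.array([0,0,np.sin(th)]);n=x*np.sin(th)+np.array([0,0,np.cos(th)])
    for L,b,h,nm in((260,-17,9,"tip near top"),(260,17,9,"tip far top"),(260,-17,-9,"tip near bot"),(225,17,9,"grip far top")):
        u=proj("side",H+L*e+b*y+h*n);print(th,nm,((u-[275,135])*3.59+[395,0]).round(0))
    for L,b in ((190,95),(190,-95)):
        u=proj("side",H+L*e+b*y+6*n);print(th,"board corner",b,((u-[275,135])*3.59+[395,0]).round(0))
s=probe_bus.sense();t=s["eef_pos"]-[0,0,22]
print("fingertip",t,((proj("side",t)-[275,135])*3.59+[395,0]).round(0))
```

```text
0 tip near top [450. 268.]
0 tip far top [429. 248.]
0 tip near bot [451. 286.]
0 grip far top [466. 236.]
0 board corner 95 [457. 187.]
0 board corner -95 [575. 289.]
0.07 tip near top [450. 248.]
0.07 tip far top [430. 229.]
0.07 tip near bot [450. 267.]
0.07 grip far top [467. 220.]
0.07 board corner 95 [457. 174.]
0.07 board corner -95 [575. 275.]
0.12 tip near top [451. 234.]
0.12 tip far top [431. 215.]
0.12 tip near bot [450. 254.]
0.12 grip far top [468. 208.]
0.12 board corner 95 [458. 164.]
0.12 board corner -95 [577. 265.]
fingertip [479.14196331 -32.77909799 116.83017364] [484. 241.]
```

The board sits on its catch at about 0.07. I raise slightly with the fingers shut, then press from above.

```bash
python3 steer.py '0 0 0 0 0 -12 0; 0 0 0 0 0 -10 0; 0 0 0 0 0 0 0; 0 0 0 0 0 0 0'
python3 - <<'E'
from h import *
t1,s1=imaging.grab_frame("top")[:,:,::-1],imaging.grab_frame("side")[:,:,::-1]
f=lambda im,x,y,w,h:cv2.resize(im[y:y+h,x:x+w],(395,395),interpolation=cv2.INTER_CUBIC)
cv2.imwrite("pics/c5.png",np.hstack([f(t1,270,150,60,60),f(s1,275,165,60,60)]))
E
```

```text
clock: 7.17
eef_pos: [480.4, -32.8, 162.0]
tcp_rot: [-3.141, 0.003, -3.116]
contact_force: [-0.1, -0.5, -0.5]
opening: -0.002
grasp_force: 0.0
```

View pics/c5.png

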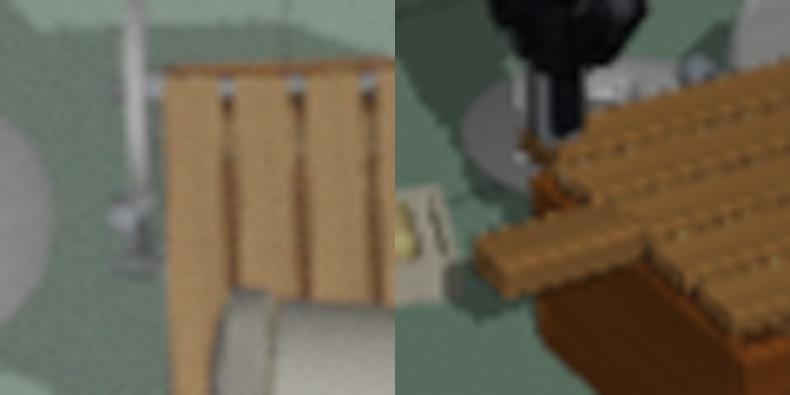

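The pawl's weight now appears back near the disc (top crop 125,215), so the board may already be home. Pressing down gently with the shut fingers will tell: contact at TCP z≈136 means home, z≈152 means on the catch.

```bash
python3 steer.py '0 0 0 8 0 4 0; 0 0 0 0 0 4 0; 0 0 0 0 0 0 0'
python3 steer.py '0 0 0 0 0 3 0; 0 0 0 0 0 3 0; 0 0 0 0 0 0 0'
python3 steer.py '0 0 0 0 0 3 0; 0 0 0 0 0 3 0; 0 0 0 0 0 0 0'
python3 steer.py '0 0 0 0 0 2 0; 0 0 0 0 0 0 0'
```

```text
clock: 7.52
eef_pos: [469.8, -32.9, 151.7]
tcp_rot: [3.141, -0.002, -3.116]
contact_force: [-0.9, -0.2, -0.5]
opening: 0.003
grasp_force: 0.0
clock: 7.77
eef_pos: [471.0, -32.9, 146.3]
tcp_rot: [3.141, -0.001, -3.116]
contact_force: [-0.1, -0.8, -0.6]
opening: -0.001
grasp_force: 0.0
clock: 8.02
eef_pos: [471.0, -32.9, 140.4]
tcp_rot: [3.141, -0.001, -3.116]
contact_force: [-0.4, 0.2, -0.7]
opening: -0.004
grasp_force: 0.0
clock: 8.18
eef_pos: [471.1, -32.9, 138.7]
tcp_rot: [3.142, -0.0, -3.116]
contact_force: [-0.1, 0.1, -0.1]
opening: -0.003
grasp_force: 0.0
```

```bash
python3 steer.py '0 0 0 0 0 1.5 0; 0 0 0 0 0 0 0'
python3 steer.py '0 0 0 0 0 1.5 0; 0 0 0 0 0 0 0'
python3 steer.py '0 0 0 0 0 1 0; 0 0 0 0 0 0 0'
python3 steer.py '0 0 0 0 0 1 0; 0 0 0 0 0 0 0'
```

```text
clock: 8.35
eef_pos: [471.2, -33.0, 137.3]
tcp_rot: [3.142, -0.0, -3.116]
contact_force: [0.4, 0.2, -0.3]
opening: -0.0
grasp_force: 0.0
clock: 8.52
eef_pos: [471.2, -33.0, 135.8]
tcp_rot: [3.142, -0.0, -3.116]
contact_force: [-1.1, 0.2, 0.2]
opening: -0.0
grasp_force: 0.0
clock: 8.68
eef_pos: [471.2, -33.0, 134.8]
tcp_rot: [3.142, -0.0, -3.116]
contact_force: [-0.6, 0.3, 0.5]
opening: 0.001
grasp_force: 0.0
clock: 8.85
eef_pos: [471.2, -33.0, 133.9]
tcp_rot: [3.142, -0.0, -3.116]
contact_force: [-0.2, 0.1, 0.2]
opening: 0.0
grasp_force: 0.0
```

```bash
python3 steer.py '0 0 0 0 0 1 0; 0 0 0 0 0 0 0'
python3 steer.py '0 0 0 0 0 1 0; 0 0 0 0 0 0 0'
python3 - <<'E'
from h import *
t1,s1=imaging.grab_frame("top")[:,:,::-1],imaging.grab_frame("side")[:,:,::-1]
f=lambda im,x,y,w,h:cv2.resize(im[y:y+h,x:x+w],(395,395),interpolation=cv2.INTER_CUBIC)
cv2.imwrite("pics/c6.png",np.hstack([f(t1,270,150,60,60),f(s1,275,165,60,60)]))
E
```

```text
clock: 9.02
eef_pos: [471.2, -32.9, 132.8]
tcp_rot: [3.142, -0.0, -3.116]
contact_force: [-0.9, -0.8, -0.6]
opening: 0.003
grasp_force: 0.0
clock: 9.18
eef_pos: [471.2, -32.9, 131.8]
tcp_rot: [3.142, -0.0, -3.116]
contact_force: [-0.2, 0.1, -0.0]
opening: -0.004
grasp_force: 0.0
```

View pics/c6.png

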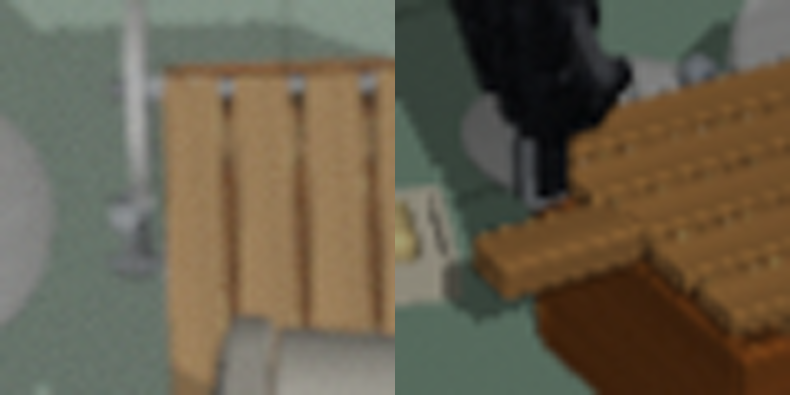

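The fingertips at side crop (543,203) end right at the tongue's far edge. I need to know whether they hover above it or stand behind it.

Run:
```python
from h import *
g=lambda p:((proj("side",np.array(p,float))-[275,165])*6.58+[395,0]).round(0)
for z in(110,116,120,130,140): print(z,g([471,-33,z]))
for y in(-33,-20,-10,0,10,20): print("y",y,g([471,y,110]))
s1=probe_bus.sense();print(s1["eef_pos"],s1["tcp_rot"],s1["qpos"])
H=np.array([697.4,-26.2,105]);x=np.array([.9997,.024,0]);y=np.array([-.024,.9997,0])
for th in(0,.035,.07):
    e=-x*np.cos(th)+np.array([0,0,np.sin(th)]);n=x*np.sin(th)+np.array([0,0,np.cos(th)])
    print(th,[g(H+L*e+b*y+h*n) for L,b,h in((260,-17,9),(260,17,9),(260,-17,-9),(190,-17,9),(190,-95,6),(190,95,6),(0,-95,6))])
print("box corner",g([512.4+2.3,-30.6-95,95]))
```

```text
110 [543. 262.]
116 [543. 251.]
120 [543. 243.]
130 [542. 224.]
140 [541. 205.]
y -33 [543. 262.]
y -20 [529. 249.]
y -10 [519. 239.]
y 0 [509. 229.]
y 10 [498. 219.]
y 20 [488. 209.]
[471.22852436 -32.96816166 131.94587847] [-3.14158032e+00 -6.17324817e-05 -3.11637735e+00] [-7.30098612e-02  2.24507616e-01  2.03089320e+00 -2.36564339e-05
  8.86252061e-01 -1.66900653e+00]
0 [array([495., 293.]), array([458., 258.]), array([497., 327.]), array([630., 246.]), array([724., 333.]), array([508., 145.]), array([1071.,  206.])]
0.035 [array([495., 275.]), array([458., 241.]), array([496., 310.]), array([631., 233.]), array([725., 320.]), array([508., 133.]), array([1071.,  206.])]
0.07 [array([496., 258.]), array([458., 223.]), array([495., 293.]), array([632., 221.]), array([726., 307.]), array([508., 121.]), array([1071.,  206.])]
box corner [734. 360.]
```

```bash
python3 - <<'E'
from h import *
print(r.nose_length)
for z in(200,210,220,230,240): print(z,((proj("side",np.array([505,-78.,z]))-[275,145])*3.4+[400,0]).round(0))
E
python3 steer.py '0 0 0 0 0 2 0; 0 0 0 0 0 0 0'
python3 steer.py '0 0 0 0 0 2 0; 0 0 0 0 0 0 0'
python3 steer.py '0 0 0 0 0 2 0; 0 0 0 0 0 0 0'
```

```text
22.0
200 [535. 126.]
210 [535. 115.]
220 [534. 105.]
230 [534.  94.]
240 [534.  84.]
clock: 9.45
eef_pos: [471.1, -33.0, 129.7]
tcp_rot: [3.142, -0.0, -3.116]
contact_force: [0.4, 0.6, 0.7]
opening: 0.001
grasp_force: 0.0
clock: 9.62
eef_pos: [471.1, -33.0, 127.7]
tcp_rot: [3.142, -0.0, -3.116]
contact_force: [-0.2, 0.5, -0.1]
opening: -0.002
grasp_force: 0.0
clock: 9.78
eef_pos: [471.1, -32.9, 125.7]
tcp_rot: [3.142, -0.0, -3.116]
contact_force: [-0.6, -0.9, 0.3]
opening: -0.001
grasp_force: 0.0
```

```bash
python3 steer.py '0 0 0 0 0 2 0; 0 0 0 0 0 0 0'
python3 steer.py '0 0 0 0 0 2 0; 0 0 0 0 0 0 0'
python3 steer.py '0 0 0 0 0 2 0; 0 0 0 0 0 0 0'
python3 - <<'E'
from h import *
t1,s1=imaging.grab_frame("top")[:,:,::-1],imaging.grab_frame("side")[:,:,::-1]
f=lambda im,x,y,w,h:cv2.resize(im[y:y+h,x:x+w],(395,395),interpolation=cv2.INTER_CUBIC)
cv2.imwrite("pics/c7.png",np.hstack([f(t1,280,175,80,80),f(s1,275,165,60,60)]))
E
```

```text
clock: 9.95
eef_pos: [471.1, -33.0, 123.7]
tcp_rot: [3.142, -0.0, -3.116]
contact_force: [-0.1, -0.9, -0.2]
opening: -0.003
grasp_force: 0.0
clock: 10.12
eef_pos: [471.1, -32.9, 121.7]
tcp_rot: [3.142, -0.0, -3.116]
contact_force: [-0.3, 0.0, -0.1]
opening: 0.003
grasp_force: 0.0
clock: 10.28
eef_pos: [471.1, -33.0, 119.7]
tcp_rot: [3.142, -0.0, -3.116]
contact_force: [-0.8, -0.5, -0.0]
opening: 0.003
grasp_force: 0.0
```

View pics/c7.png

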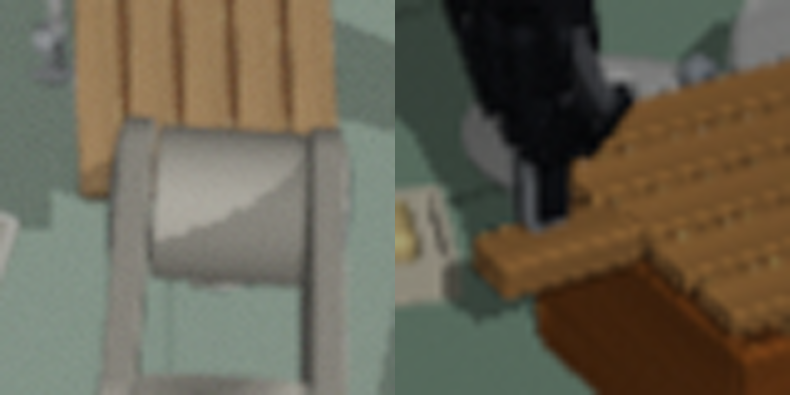

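The fingertips at (540,228) are just over the tongue's top surface, its centre at about (545,240), so contact is close. I carry on in small steps.

```bash
for i in 1; do :; done; python3 steer.py '0 0 0 0 0 1.5 0; 0 0 0 0 0 0 0'
python3 steer.py '0 0 0 0 0 1.5 0; 0 0 0 0 0 0 0'
python3 steer.py '0 0 0 0 0 1.5 0; 0 0 0 0 0 0 0'
python3 steer.py '0 0 0 0 0 1.5 0; 0 0 0 0 0 0 0'
```

```text
clock: 10.55
eef_pos: [471.2, -33.0, 118.3]
tcp_rot: [3.142, -0.0, -3.116]
contact_force: [-0.4, -0.5, -0.2]
opening: -0.005
grasp_force: 0.0
clock: 10.72
eef_pos: [471.2, -32.9, 116.8]
tcp_rot: [3.142, -0.0, -3.116]
contact_force: [-0.7, -1.1, -0.7]
opening: -0.0
grasp_force: 0.0
clock: 10.88
eef_pos: [471.1, -33.0, 115.3]
tcp_rot: [3.142, -0.0, -3.116]
contact_force: [-0.6, -0.4, 0.2]
opening: -0.004
grasp_force: 0.0
clock: 11.05
eef_pos: [471.1, -32.9, 113.7]
tcp_rot: [3.142, -0.0, -3.116]
contact_force: [0.5, -0.7, -0.4]
opening: 0.002
grasp_force: 0.0
```

```bash
python3 steer.py '0 0 0 0 0 2 0; 0 0 0 0 0 0 0' | grep -E "eef|contact"
python3 steer.py '0 0 0 0 0 2 0; 0 0 0 0 0 0 0'| grep -E "eef|contact"
python3 steer.py '0 0 0 0 0 2 0; 0 0 0 0 0 0 0'| grep -E "eef|contact"
python3 steer.py '0 0 0 0 0 2 0; 0 0 0 0 0 0 0'| grep -E "eef|contact"
```

```text
eef_pos: [471.1, -32.9, 111.7]
contact_force: [-0.7, 0.1, 0.4]
eef_pos: [471.1, -33.0, 109.9]
contact_force: [-0.7, 0.2, 0.2]
eef_pos: [471.0, -33.0, 107.9]
contact_force: [-2.3, -0.5, 2.6]
eef_pos: [471.0, -33.0, 105.8]
contact_force: [-0.2, -1.2, -0.1]
```

Run:
```python
from h import *
s=imaging.grab_frame("side")
def cls(im):
    h=cv2.cvtColor(im,cv2.COLOR_RGB2HSV);H,S,V=[h[...,i].astype(int) for i in range(3)]
    return np.where(V<60,'#',np.where((H<25)&(S>90),np.where(V>105,'W','w'),np.where((H>45)&(H<90)&(S>40),'.',"g")))
s0=cv2.imread("pics/c7.png")
m=cls(s)
for v in range(188,218): print(v,''.join(m[v,284:334]))
print(probe_bus.sense()["eef_pos"],probe_bus.sense()["contact_force"])
```

```text
188 .gggggg##################wWWWWWWWWWWWWWWWWWWWWWWWw
189 ..ggggg#################wWWWWWWWWWWWWWWWWWWWWWwwWw
190 ...gggg################wWWWWWWWWWWWWWWWWWWwwwWWWWW
191 ....ggggg##############WWWWWWWWWWWWWWWWwwWWwWWWWWW
192 .....gggg############wwWWWWWWWWWWWWWwwWWWWWWWWWWWW
193 .....##gg##########wwwWWWWWWWWWWWwwWWWWWWWWWWWWWWW
194 .#.#....g##g#######wWWWWWWWWWWWwWWWWWWWWWWWWWWWWWW
195 ##......g#gg#######wwWWWWWwwWWWWWWWWWWWWWWWWWWWWWw
196 ........g#gg#######wwWWWwWWWWWWWWWWWWWWWWWWWWWWWww
197 .........#gg######wwwwWwwWWWWWWWWWWWWWWWWWWWWwwWWW
198 ........g##g######wWWWWWWWWWWWWWWWWWWWWWWWwwWWWWWW
199 .........##g######wWWWWWWWWWWWWWWWWWWWWwwWWWWWWWWW
200 g.......g##g######wWWWWWWWWWWWWWWWWWwwWWWWWWWWWWWW
201 g....gwww##g######wWWWWWWWWWWWWWWwwWWWWWWWWWWWWWWW
202 g..wwwWWwwggg###gwWWWWWWWWWWwwwwWWWWWWWWWWWWWWWWWW
203 gg.wWWWWWWwggggwWWWWWWWWWwwwwwWWWWWWWWWWWWWWWWWWWW
204 gggwWWWWWWWWWWWWWWWWWWwwwwwww#wWWWWWWWWWWWWWWWWWWW
205 gggwwwWWWWWWWWWWWWWwwwwwwwwwwwwwWWWWWWWWWWWWWWwwwW
206 gggwwwWWWWWWWWWWwwwwwwwwwwwwwwwwwwWWWWWWWWWwwWWWWW
207 gg.wwwwWWWWWWwwwwwwwwwwww###wwwwwwwWWWWWwwWWWWWWWW
208 gg.gwwwwWWWWwwwwwwwwww###ww##wwwwwwWWwwWWWWWWWWWWW
209 gg..gwwwwWwwwwwwwww###wwwwww####wwwwwwWWWWWWWWWWWW
210 gg...gwwwwwwwww####wwwwwwww#####w#wwwwWWWWWWWWWWWW
211 .......wwwwww####wwwwwwwwwww#w####wwwwwWWWWWWWWWWW
212 .......ggg..www##wwwwwwwwwwwww####wwwwwwwWWWWWWWWW
213 ............gwwww#wwwwwwwwwwww#####wwwwwwwWWWWWWWw
214 ............gwwww##wwwwwwwwwwww#####wwwwwwWWWWwwww
215 ............gwwwwww#wwwwwwwwwwwww####ww#wwwWwwwwww
216 .............ww#wwww#wwwwwwwwwwwww#######wwwwwwwww
217 .............gw##wwww#wwwwwwwwwwwww######wwwwwwwwW
[471.22835045 -32.9406927  105.80831702] [-0.66776325  0.34448148 -0.56446331]
```

Run:
```python
from h import *
now=imaging.grab_frame("side")[165:225,275:335].astype(int); nt=imaging.grab_frame("top")
for n in("c5","c7"):
    b=cv2.imread(f"pics/{n}.png")[:,395:,::-1]; b=cv2.resize(b,(60,60),interpolation=cv2.INTER_AREA).astype(int)
    # shift of the tongue's tip and of the board's near corner, box corner
    for nm,(x,y,w,h) in dict(tip=(9,34,18,14),corner=(40,40,20,18)).items():
        A=b[y:y+h,x:x+w].astype(np.float32).mean(2);B=now[y:y+h,x:x+w].astype(np.float32).mean(2)
        print(n,nm,abs(A-B).mean(),cv2.phaseCorrelate(A.copy(),B.copy()))
h=cv2.cvtColor(nt,cv2.COLOR_RGB2GRAY)
print(h[172:198:1,284:298])
```

```text
c5 tip 12.883598 ((-0.15715720254653043, 1.7192430039399875), 0.6471737448539999)
c5 corner 4.7564816 ((0.1127340566086712, 0.8016262284279296), 1.046126592821545)
c7 tip 11.636243 ((0.2643333453811696, 0.6417470155728457), 0.4895537288100631)
c7 corner 4.8370366 ((0.024208763886539586, 0.8961538858659726), 1.0325545827547709)
[[109 111 113 112 116 134 153 150 120  98 103 115 128 128]
 [109 109 111 108 110 131 147 146 121 101 102 112 126 130]
 [111 109 111 113 113 128 146 144 119 106 107 115 129 128]
 [111 110 112 111 113 122 139 139 120 104 106 117 126 129]
 [111 113 112 110 113 117 132 135 120  99 105 113 126 130]
 [109 110 109 109 111 116 125 126 115 102 105 112 126 132]
 [113 110 111 108 112 116 119 123 110 101 100 114 128 128]
 [109 109 106 104 104 108 116 119 112 106 102 113 126 131]
 [111 109 109 106 109 111 117 125 121 113 103 116 130 131]
 [110 110 117 126 128 130 129 123 113 107 105 118 129 131]
 [108 109 119 133 141 141 128 115 107 103 109 120 134 132]
 [110 109 116 131 138 139 127 102  99 101 108 119 132 131]
 [108 109 110 117 125 126 112  86  89 102 104 119 131 132]
 [107 112 106 107 107 110  99  82  86 100 104 117 131 133]
 [114 110 110 110 110 111  98  84  83  97 104 119 132 131]
 [108 111 109 112 106 104  97  87  85  99 105 123 134 128]
 [111 110 108 109 105 100  95  90  84  94 106 120 134 130]
 [109 111 108 108 107 108 109 100  97 101 108 121 134 131]
 [111 111 106 109 109 107 108 109 109 108 112 126 132 131]
 [110 110 108 104 100  99  96 102  99 102 114 133 132 132]
 [113 109 111 108 106 104  99  99 102 108 116 128 133 134]
 [109 109 111 113 110 110 109 107 109 110 113 124 133 130]
 [112 110 114 109 110 108 110 110 112 107 111 123 132 133]
 [109 112 111 110 111 110 108 111 113 111 112 122 132 133]
 [111 110 112 110 110 109 112 110 111 110 110 120 129 134]
 [110 113 110 108 109 110 111 110 108 110 110 118 130 132]]
```

```bash
python3 steer.py '0 0 0 0 0 1.5 0; 0 0 0 0 0 0 0' | grep -E "eef|contact"
python3 steer.py '0 0 0 0 0 1.5 0; 0 0 0 0 0 0 0'| grep -E "eef|contact"
python3 - <<'E'
from h import *
now=imaging.grab_frame("side")[165:225,275:335]
h=cv2.cvtColor(now,cv2.COLOR_RGB2HSV);H,S,V=[h[...,i].astype(int) for i in range(3)]
m=np.where(V<60,'#',np.where((H<25)&(S>90),np.where(V>105,'W','w'),np.where((H>45)&(H<90)&(S>40),'.',"g")))
for v in range(32,52): print(v+165,''.join(m[v,9:40]))
b=cv2.resize(cv2.imread("pics/c5.png")[:,395:,::-1],(60,60),interpolation=cv2.INTER_AREA)
for nm,(x,y,w,hh) in dict(tip=(9,34,14,16),corner=(36,36,24,18),boxwall=(20,46,25,14),dish=(0,20,9,30)).items():
    f=lambda i:cv2.cvtColor(i,cv2.COLOR_RGB2GRAY)[y:y+hh,x:x+w].astype(np.float32)
    print(nm,cv2.phaseCorrelate(f(b),f(now),cv2.createHanningWindow((w,hh),cv2.CV_32F)))
E
```

```text
eef_pos: [471.3, -33.0, 104.3]
contact_force: [0.5, 0.1, 0.3]
eef_pos: [471.2, -33.0, 102.7]
contact_force: [-1.0, -0.2, -0.2]
197 .........#gg#######wwWWwWWWWWWW
198 ........g##g######wwwwWwWWWWWWW
199 g........##g######wWWWWWWWWWWWW
200 g........##g######wWWWWWWWWWWWW
201 g.......g##g######wWWWWWWWWWWWW
202 g...#gwwwg#g#####wwWWWWWWWWWWWW
203 g..wwwWWWwggg###gwWWWWWWWWWWwww
204 gg.wWWWWWWwgggwwWWWWWWWWWwwwwww
205 gggwwWWWWWWWWWWWWWWWWwwwwwwww#w
206 gggwwwWWWWWWWWWWWWWwwwwwwWwww#w
207 gggwwwWWWWWWWWWWwwwwwwWwwww##ww
208 gg.wwwwWWWWWWwwwwwwwwwww#####w#
209 gg..wwwwWWWWwwwwwwwww##ww#ww###
210 gg..gwwwwWWwwwwwww###wwwwwww###
211 .....ggwwwwwwww###wwwwwwwwww###
212 ......gwwwwg#w###wwwwwwwwwwwwww
213 .......ggg..gwwwwwwwwwwwwwwwww#
214 ............gwwwwwwwwwwwwwwwwww
215 ............gwwwwww#wwwwwwwwwww
216 .............ww#wwww#wwwwwwwwww
tip ((0.8445256109298169, 1.1697873338377756), 0.46053292353947956)
corner ((-0.5190162386531441, 1.17976711155133), 1.0295092386228066)
boxwall ((0.7572249838934226, 0.39104879765250455), 1.0426736380259196)
dish ((0.6507773367620664, -0.4309210316692127), 0.8362569182007401)
```

The tongue is moving down with the tool, so I carry on, watching force and the tongue's image row.

```bash
cat > w.py <<'E'
from h import *
s=probe_bus.sense();g=imaging.grab_frame("side")[165:225,275:335]
h=cv2.cvtColor(g,cv2.COLOR_RGB2HSV).astype(int);H,S,V=h[...,0],h[...,1],h[...,2]
w=(H<25)&(S>90)&(V>=60)
print("z",s["eef_pos"][2].round(1),"F",s["contact_force"].round(1),"tq",s["joint_efforts"].round(1)[1:5],"T",s["wrist_torque"].round(2),"tongue rows",[int(np.flatnonzero(w[30:,c])[0])+195 for c in(12,13,14)],"bot",[int(np.flatnonzero(w[30:48,c])[-1])+195 for c in(14,15,16,17)])
E
python3 w.py; python3 steer.py '0 0 0 0 0 2 0; 0 0 0 0 0 0 0' >/dev/null; python3 w.py
python3 steer.py '0 0 0 0 0 2 0; 0 0 0 0 0 0 0' >/dev/null; python3 w.py
python3 steer.py '0 0 0 0 0 2 0; 0 0 0 0 0 0 0' >/dev/null; python3 w.py
```

```text
z 102.8 F [ 0.2 -0.5  0.3] tq [-45.9 -25.6  -0.   -0. ] T [-0.01  0.03  0.01] tongue rows [203, 203, 203] bot [210, 210, 212, 212]
z 100.7 F [-0.1 -0.2 -0.6] tq [-46.2 -25.7  -0.   -0.1] T [ 0.01 -0.03  0.08] tongue rows [204, 204, 203] bot [210, 211, 212, 212]
z 98.7 F [-0.5  0.2 -0.5] tq [-45.7 -25.   -0.    0. ] T [-0.   -0.   -0.01] tongue rows [205, 204, 204] bot [211, 212, 212, 212]
z 98.3 F [-6.5 -0.2 20.9] tq [-37.2 -23.6   0.   -2.3] T [0.07 1.17 0.  ] tongue rows [205, 204, 204] bot [211, 212, 212, 212]
```

```bash
python3 steer.py '0 0 0 0 0 0.5 0; 0 0 0 0 0 0 0' >/dev/null; python3 w.py
python3 - <<'E'
from h import *
t=imaging.grab_frame("top");t0=cv2.imread("pics/top0.png")[:,:,::-1]
for n,i in(("start",t0),("now",t)):
    print(n,cv2.cvtColor(np.ascontiguousarray(i),cv2.COLOR_RGB2GRAY)[174:194,285:295].tolist())
E
```

```text
z 98.3 F [-8.5  0.9 27.3] tq [-34.6 -22.9   0.   -3. ] T [ 0.05  1.53 -0.03] tongue rows [205, 204, 204] bot [211, 212, 212, 212]
start [[108, 110, 107, 110, 125, 143, 138, 119, 103, 104], [109, 110, 105, 110, 119, 130, 129, 108, 102, 103], [110, 108, 108, 110, 113, 114, 112, 103, 99, 104], [109, 112, 109, 110, 109, 114, 114, 103, 98, 105], [110, 106, 108, 109, 114, 121, 123, 106, 100, 104], [111, 107, 102, 102, 107, 116, 118, 106, 101, 104], [105, 106, 99, 93, 100, 113, 120, 109, 101, 101], [106, 106, 105, 103, 107, 114, 120, 108, 103, 105], [108, 110, 108, 107, 108, 107, 98, 92, 99, 103], [109, 107, 107, 108, 111, 109, 97, 86, 100, 105], [112, 103, 101, 98, 104, 101, 87, 90, 101, 105], [104, 104, 101, 94, 99, 88, 82, 88, 98, 106], [108, 110, 109, 108, 104, 96, 81, 83, 97, 103], [108, 110, 108, 106, 102, 98, 83, 88, 96, 104], [108, 104, 105, 103, 100, 101, 92, 85, 92, 103], [109, 103, 105, 108, 107, 106, 99, 93, 97, 103], [108, 108, 104, 106, 107, 105, 106, 106, 102, 103], [107, 105, 101, 99, 100, 97, 98, 99, 96, 98], [111, 106, 107, 103, 103, 97, 97, 99, 104, 105], [109, 107, 108, 
[... 358 characters left out ...]
111, 114, 117, 117, 119, 121, 119, 113, 102], [110, 120, 128, 135, 136, 130, 119, 110, 106, 103], [112, 121, 135, 142, 143, 129, 109, 100, 102, 107], [113, 114, 129, 137, 138, 121, 93, 92, 102, 108], [110, 110, 113, 117, 118, 107, 92, 91, 101, 101], [114, 108, 105, 104, 105, 100, 91, 89, 101, 103], [110, 110, 109, 110, 110, 101, 84, 88, 97, 106], [112, 112, 109, 109, 105, 98, 87, 87, 100, 109], [109, 109, 104, 106, 99, 97, 91, 87, 96, 105], [108, 109, 107, 108, 109, 105, 103, 100, 105, 107], [111, 110, 106, 107, 106, 108, 108, 105, 105, 110], [109, 106, 102, 102, 98, 99, 100, 98, 99, 114], [111, 111, 109, 107, 102, 100, 100, 102, 106, 118], [111, 112, 111, 110, 110, 110, 111, 110, 109, 112]]
```

The board doesn't budge under 27 N. The pawl's weight is at row 182, on the disc side, where it was at row 191 when tipped back. I retract and check that the board stays.

```bash
python3 steer.py '0 0 0 0 0 -5 0; 0 0 0 0 0 -10 0; 0 0 0 0 0 -25 0; 0 0 0 0 0 -35 0; 0 0 0 0 0 -35 0'; python3 w.py
python3 steer.py '0 0 0 25 0 -30 0; 0 0 0 30 0 -20 0; 0 0 0 30 0 0 0; 0 0 0 0 0 0 0; 0 0 0 0 0 0 0'; python3 w.py
python3 - <<'E'
from h import *
a=imaging.grab_frame("side");t=imaging.grab_frame("top")
cv2.imwrite("pics/end_s.png",a[:,:,::-1]);cv2.imwrite("pics/end_t.png",t[:,:,::-1])
t0=cv2.imread("pics/top0.png")
d=(cv2.absdiff(t0,t[:,:,::-1].copy()).max(2)>45).astype(np.uint8)
n,_,st,c=cv2.connectedComponentsWithStats(d)
print([(s[:5].tolist()) for s in st[1:] if s[4]>25])
g=cv2.cvtColor(t,cv2.COLOR_RGB2GRAY);print("pawl",g[178:194,286:290].mean(1).round(0))
# tongue outline in top view: wood pixels by row
h=cv2.cvtColor(t,cv2.COLOR_RGB2HSV).astype(int);w=(h[...,0]<25)&(h[...,1]>80)&(h[...,2]>60)
for v in range(200,236,2):
    q=np.flatnonzero(w[v,290:360])+290;print(v,(q.min(),q.max(),len(q)) if len(q) else None,end=" ")
E
```

```text
clock: 13.63
eef_pos: [470.4, -32.9, 207.6]
tcp_rot: [3.141, -0.002, -3.116]
contact_force: [2.2, 0.0, -1.0]
opening: -0.002
grasp_force: 0.0
z 207.6 F [ 2.2  0.  -1. ] tq [-37.3 -28.4  -0.   -1.3] T [-0.01 -0.06 -0.02] tongue rows [205, 205, 204] bot [211, 212, 212, 212]
clock: 14.1
eef_pos: [385.7, -35.1, 257.1]
tcp_rot: [-3.141, 0.002, -3.117]
contact_force: [0.4, 0.6, 0.8]
opening: -0.002
grasp_force: 0.0
z 257.1 F [0.4 0.6 0.8] tq [-30.3 -33.2  -0.    0.4] T [ 0.01 -0.01 -0.01] tongue rows [205, 205, 204] bot [211, 212, 212, 212]
[[340, 196, 6, 14, 42], [308, 203, 7, 8, 41], [329, 203, 9, 8, 46], [316, 221, 18, 10, 63], [337, 229, 17, 13, 40], [343, 247, 5, 62, 135], [85, 298, 22, 8, 90], [52, 301, 37, 69, 1294], [82, 303, 162, 97, 3570], [297, 318, 49, 11, 218], [308, 329, 37, 20, 302], [47, 343, 8, 9, 43], [283, 347, 9, 21, 90], [60, 348, 13, 8, 41], [232, 354, 54, 46, 1300], [297, 360, 41, 40, 1267], [349, 372, 4, 28, 54], [284, 377, 6, 16, 39]]
pawl [110. 106. 114. 128. 133. 128. 114. 103. 108. 107. 102. 107. 106. 100.
 107. 110.]
200 (np.int64(296), np.int64(346), 51) 202 (np.int64(296), np.int64(347), 52) 204 (np.int64(296), np.int64(347), 52) 206 (np.int64(296), np.int64(347), 52) 208 (np.int64(296), np.int64(347), 51) 210 (np.int64(296), np.int64(347), 52) 212 (np.int64(297), np.int64(347), 51) 214 (np.int64(297), np.int64(326), 30) 216 (np.int64(318), np.int64(326), 9) 218 (np.int64(319), np.int64(326), 8) 220 (np.int64(319), np.int64(326), 8) 222 (np.int64(319), np.int64(326), 8) 224 (np.int64(319), np.int64(326), 8) 226 (np.int64(319), np.int64(326), 8) 228 None 230 None 232 None 234 None
```

Run:
```python
from h import *
s=cv2.imread("pics/end_s.png");h=cv2.cvtColor(s,cv2.COLOR_BGR2HSV).astype(int)
m=np.where(h[...,2]<60,'#',np.where((h[...,0]<25)&(h[...,1]>90),np.where(h[...,2]>105,'W','w'),'.'))
for v in range(196,222): print(v,''.join(m[v,284:336]))
for p in((290,206),(290,207),(290,208)): print(p,tri((322.7,227.7),p))
```

```text
196 ...........#www#wwwwWWWWWWWWWwWWWWWWWWWWWWWWWWWWWWWw
197 ...........#wwww#wwwwWWWWWwWWWWWWWWWWWWWWWWWWWWWwwWW
198 ...........#wwwww##wwWWwWWWWWWWWWWWWWWWWWWWWWWwwWWWW
199 ...........##www#wwwwWWwWWWWWWWWWWWWWWWWWWWwwWWWWWWW
200 ...........###wwwwWWWWWWwWWWWWWWWWWWWWWWwwWWWWWWWWWW
201 ............wwwWWWWWWWWWWWWWWWWWWWWWWwwWWWWWWWWWWWWW
202 ..........wwWWWWWWWWWWWWWWWWWWWWWWwwWWWWWWWWWWWWWWWW
203 ........wwwWWWWWWWWWWWWWWWWWWWWwwWWWWWWWWWWWWWWWWWWW
204 .....wwWWWWWWWWWWWWWWWWWWWWWwwWWWWWWWWWWWWWWWWWWWWWW
205 ...wwWWWWWWWWWWWWWWWWWWWWwwwwwwWWWWWWWWWWWWWWWWWWWww
206 ...wWWWWWWWWWWWWWWWWWWwwwwwwwwwWWWWWWWWWWWWWWWWwwWWW
207 ...wwwWWWWWWWWWWWWWwwwwwwwwww#wwwWWWWWWWWWWWWwWWWWWW
208 ...wwwWWWWWWWWWWwwwwwwWwwww####wwwWWWWWWWWwwWWWWWWWW
209 ...wwwwWWWWWWwWwwwwWwwww##ww####wwwWWWWwwWWWWWWWWWWW
210 ....wwwwWWWWWwwwwwwwww#wwwwww####wwWwwWWWWWWWWWWWWWW
211 .....wwwwWWwwwwwwww#wwwwwwwwww####wwwwWWWWWWWWWWWWWW
212 ......wwwWwwwwww##wwwwwwwwwwww#####wwwWWWWWWWWWWWWWW
213 .......wwwwwww#wwwwwwwwwwwwwwww#####wwwwWWWWWWWWWWWW
214 .............wwwwwwwwwwwwwwwwwww######wwwWWWWWWWWWww
215 .............wwwwwwwwwwwwwwwwwwww######wwwWWWWWwwwww
216 .............wwwwwwwwwwwwwwwwwwwww###w##wwWWWwwwwwww
217 ..............w#wwwwwwwwwwwwwwwwwww######wwwWwwwWWww
218 ...............w#wwwwwwwwwwwwwwwwwwwww####wwwWwWwwww
219 ................w#wwwwwwwwwwwwwwwwwwww####wwwwwwwwww
220 .................w##wwwwwwwwwwwwwwwwwww###wwwwwwwwww
221 ..................wwwwwwwwwwwwwwwwwwwwwww#wwwwwwwwww
(290, 206) (array([452.88632465, -30.49427847, 111.37292162]), np.float64(10.229312611604207))
(290, 207) (array([452.920826  , -30.49988468, 107.86837706]), np.float64(10.596197841153739))
(290, 208) (array([452.95536285, -30.50560375, 104.35489414]), np.float64(10.96403505291788))
```

The tongue-tip height measures about 105–111 mm, which fits home (114 mm) and rules out the catch (132 mm). The pawl is in, and nothing moved when I let go. Handing in.

```bash
python3 -c "
from rig import r, imaging, order, probe_bus
print(order.sign_off())"
```

```text
the job is handed in; nothing more can be done
None
```

I've handed the job in with the board flat on its box and the pawl tipped in against the disc, but the tongue slipped from the grip just before the catch, so that last drop may have been faster than the 1.5 rad/s limit; the hand-in gave no verdict. At the end the arm was clear of everything, and an image comparison showed no other object on the table had moved.

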